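Shut the butter dish and set its freshness wheel

TASK

Shut the lid of the butter dish, then turn the wheel on the lid, by pressing a fingertip on its face and dragging it round, until the round dot stands wholly in the middle of the window in the metal cover, and let go. Be gentle with the ceramic: never push on the dish, its lid or the wheel with more than 20 N, and leave the mugs, the jar and the spoon alone.

Things in the scene. Friction and masses are not known exactly. Their poses are not given: they have to be found in the camera images.
- dish: White ceramic butter dish fixed to the table, a rectangular tub 160 (x) x 190 (y) x 45 mm high. Origin: centre of its underside; z up; its +x side carries the lid's hinge, which lies along y at x = +80 mm, z = 45.5 mm; its -x side, nearer the robot, is the free edge of the lid.
- lid (a joint): Opening of the lid in rad about the hinge line: 0 is fully shut (level, on its stop), larger is more open. Starts part open. The lid is a ceramic plate 8 mm thick, 190 mm wide, reaching 175 mm from the hinge line, its top face 13 mm above it, with a springy seal below that gives about 1 mm per 6 N pressed on the lip. The stiff hinge stays where it is left: 4 to 6 N down on the lip moves it.
- lip (a point): Point on the top face of the lid, 155 mm from the hinge, in the middle of the plain strip (42 mm deep) between the wheel and the free edge: where to push the lid down. The point's axes turn with the lid.
- axle (a point): On the wheel's axis, level with the lid's plain top face, 85 mm from the hinge; moves with the lid. The wheel is a smooth flat bamboo disc, 96 mm across, standing out of the lid. Its face stands 4 to 16 mm above this point, different each time and not measured. It rests on a spring: 3 N preload, then 5 to 8 N per mm pressed down, 6 mm at most.
- wheel (a joint): Turn of the wheel in rad, positive counter-clockwise from above, endless both ways. The round dot lies in the lid's +x direction turned by this angle, so it is in mid-window at 0 and every multiple of 6.283. Turning friction needs about 3.2 N of drag at 31 mm from the axis: a fingertip pressed on the face with under about 8 N slips.
- window (a point): Centre of the 24 x 24 mm window in the fixed aluminium cover (60 x 140 mm, top 21 mm above the lid's face) over the hinge-side half of the wheel; at the cover's top, 31 mm from the axis. The cover starts 10 mm hinge-side of the axis; the other half of the wheel is bare. The dot: dark steel inlay, 14 mm, 31 mm from the axis; the 5 other sectors bear narrow radial bars.
- mug_a: Matte blue mug, 80 mm across, 95 mm high, handle at its +y; bystander, origin at the centre of its underside.
- mug_b: Second matte blue mug, the same as the first; bystander.
- jar: Small glass jar with an aluminium screw lid, 60 mm across, 80 mm high; bystander, origin at the centre of its underside.
- spoon: Bamboo serving spoon 240 mm long lying on the table along its own x; bystander.

How it is judged (in metres and radians):
On the way, in this order (a step that is already met when the one before it is completed fails the run):
1. the lid is shut (value of joint lid below 0.03 rad), for 0.2 s.
2. the dot stands in the window, the lid still shut (value of joint lid below 0.03 rad and (value of joint wheel between -6.4232 and -6.1432 rad or value of joint wheel between -0.14 and 0.14 rad or value of joint wheel between 6.1432 and 6.4232 rad or value of joint wheel between 12.4264 and 12.7064 rad)), for 0.2 s.
At the end, for the whole second after the job is handed in: The lid is fully shut (within 0.03 rad), the wheel is at rest and the round dot lies wholly in the window (wheel within 0.14 rad, about 4 mm, of the middle) (all of step 2 and velocity of joint wheel between -0.05 and 0.05 rad/s); the robot touches nothing.
It fails at once if the dish, its lid or its wheel is pushed with more than 20 N (contact force between anything else and dish above 20 N).
It fails at once if a mug, the jar or the spoon is shifted by more than 20 mm or tipped (distance of any of mug_a, mug_b, jar, spoon from where it was at the start of the episode above 0.02 m or angle between any of mug_a, mug_b, jar's own z axis and vertical above 0.3 rad).
It also fails if it takes over 64 s, if anything falls off the work surface, if the arm or the gripper's body presses on something with over 40 N, if the wrist force passes 120 N, or if a joint passes its speed limit or range.

ROBOT

A 6-joint arm with a two-finger parallel gripper is mounted at the origin on the work surface. World frame = base frame: x ahead of the robot, y to its left, z up, the work surface at z = 0. Lengths are in m, angles in degrees, forces in N, time in s.
With the tool pointing down it reaches from about 0.35 to 1 m from the base axis. Payload 7.1 kg.
Tool frame: the origin (TCP) lies at the very end of the fingers, on their centre line; the grasp point (between the pads) lies 19 mm behind it; z points along the fingers, y is the line along which they close (so a half turn about z gives the same grasp; the last joint's range is limited). The gripper opens to 85 mm and grips with 20 to 120 N. Pads are 22 mm wide; open, the fingers measure 114 mm over their backs; the gripper's body (76 mm by 85 mm) begins 54 mm behind the grasp point. The pads swing forward as they close: fully open they stand 13 mm farther back than shut.
Start: joints at [-66.291, 24.242, 93.386, -0, 62.372, -1.089], TCP at [0.262, -0.567, 0.231] pointing down, gripper open.
Joint ranges: [-172.04, 172.04], [-51.8, 120.97], [4.93, 147.93], [-75.15, 255.16], [6.16, 154.13], [-145.62, 145.62]. Speed limits (degrees/s): [136.94, 136.94, 172.46, 180, 180, 180].

INTERFACE

Orientations are given as [roll, pitch, yaw] about the fixed x, y, z axes, in that order (R = Rz(yaw) Ry(pitch) Rx(roll)).
In Python, from bench import bot gives the robot as it stands.
- The arm moves only by the tool jog_arm, never from a script. Its arguments are lists of equal length, an entry for each row: "offset": the shift along the tool's x, y, z in cm, a list of three; "dr": the turn, a rotation vector about the tool's x, y, z in degrees, a list of three. A call has 1 to 10 rows; each row shifts and turns the commanded pose from where the row before left it, along the tool's axes as they then stand; what a row does not reach is not made up. A row lasts 1/8 s, in which the tool goes at most 62.5 mm and 10.7 degrees, less where a joint would pass 70% of its speed; a pose out of reach is approached as far as the arm can. A call with a gripper value outside its range is refused whole. "grip" is the opening, from 0 (shut) to 1 (fully open), set as the call begins (left out, the last holds). The fingers move at their own pace and stop on an object; the grip force is fixed at half the most. Time passes only in rows, so rows that do not move let the fingers close. It gives the time, the measured TCP pose, the force, the opening and the grip force at its end, in the units of the state.
- bot.sense(): the state, without advancing time (a new reading comes with each control period).
- bot.get_image(name): name is "side" or "top"; returns a dict with "frame" (400x640x3 uint8, blue, green, red), "camera_matrix" (3x3 intrinsics, pixels), "origin" and "orientation" of the camera in the world. Camera axes: x right, y down, z forward; pixel columns grow to the right and rows downward; lengths in m; the calibration is good to about 2 mm. A picture is of the moment at which its call begins. There is no depth.
- bot.hand_in(): hands the job in; it is judged then, once.
Trained networks look in the newest picture that a camera, given by its name, has taken for a name from the list of things; names that differ only in an ending like _2 or _b are one class to them, and where a whole thing is asked for, a point or a joint stands for the part that bears it (a point fixed in the world has none). Each returns a list of dicts, best first, with "score" (0 to 1); they miss things now and then, are a little off and sometimes report something else, mostly with a low value. They report only what shows in the picture. A call takes as long as a camera call.
- bot.spot_in(camera, target): "at" ([x, y, z] in m, in the coordinates of the camera as it stood for that picture, good to about 4 mm: the middle of the surface that is visible of it).
The state is a dict: "clock": time; "joint_pos": joint angles; "qvel": joint speeds; "joint_efforts": joint torques, N m; "tool_pos": TCP position; "eef_rot": TCP orientation; "wrist_force": force on the tool from outside, world axes, zero at the start; "ft_torque": the same for the moment, N m; "finger_gap": finger opening in m; "grip_force": force on a finger pad.
Only numpy, scipy, OpenCV 4.12 (cv2) and the standard library are available. Lean on these libraries where they do the work, as an engineer would, in place of code of your own. Each camera call takes 0.05 s, during which the arm holds its last target. There are 200 camera calls.

## Working session

There is one attempt and no reset: what is moved stays moved. The work goes in short steps, Python scripts to look and compute and a tool call to move; the robot and the scene stay as the last step left them, time stands still between calls to the robot, and variables do not carry over. Pictures are saved under pics/ and viewed, at most 10 in all, crops included, and the job is handed in when it is done.

Besides the shell and the picture viewer there is one more tool, called after ">>>" as name(argument=value, ...) on one line, values as JSON. jog_arm: Moves the arm, as the interface text tells. Its arguments: {"type":"object","properties":{"offset":{"type":"array","items":{"type":"array","items":{"type":"number"}}},"dr":{"type":"array","items":{"type":"array","items":{"type":"number"}}},"grip":{"type":"number"}},"required":["offset","dr"]}

```bash
mkdir -p pics
cat > h.py <<'E'
from bench import bot
import cv2,numpy as np
from scipy.spatial.transform import Rotation as R
def img(n,f=None):
    d=bot.get_image(n)
    if f: cv2.imwrite('pics/'+f,d['frame'])
    return d
def cam(d):
    o=np.array(d['orientation'],float)
    M=o if o.shape==(3,3) else (R.from_quat(o).as_matrix() if o.size==4 else R.from_euler('xyz',o,degrees=True).as_matrix())
    return np.array(d['camera_matrix']),np.array(d['origin']),M
def proj(d,p):
    K,o,M=cam(d); q=K@(M.T@(np.array(p)-o)); return q[:2]/q[2]
def ray(d,u,v,z):
    K,o,M=cam(d); r=M@np.linalg.solve(K,[u,v,1]); return o+r*(z-o[2])/r[2]
E
python3 - <<'E'
from h import *
for n in('side','top'):
    d=img(n,n+'0.png'); K,o,M=cam(d); print(n,d['orientation'],o)
    for t in('dish','lip','axle','window','lid','mug_a','jar','spoon'):
        for r in bot.spot_in(n,t)[:2]: print(t,round(r['score'],2),(o+M@np.array(r['at'])).round(3), proj(d,o+M@np.array(r['at'])).round())
print(bot.sense())
E
```

```text
side [-121.00555314   -0.69888446 -168.75604622] [0.3529669  1.10780971 0.74216599]
dish 0.63 [0.506 0.032 0.077] [342. 207.]
lip 0.61 [0.514 0.025 0.094] [340. 201.]
axle 0.95 [0.517 0.024 0.092] [339. 201.]
window 0.95 [0.512 0.027 0.095] [341. 201.]
window 0.24 [0.508 0.034 0.075] [342. 208.]
lid 0.73 [0.517 0.021 0.093] [339. 200.]
lid 0.58 [0.515 0.025 0.091] [340. 201.]
mug_a 0.94 [ 0.519 -0.281  0.063] [353. 165.]
mug_a 0.94 [0.517 0.545 0.056] [294. 352.]
jar 0.9 [0.558 0.349 0.054] [298. 283.]
jar 0.41 [0.514 0.023 0.094] [341. 201.]
spoon 0.74 [ 0.492 -0.515  0.011] [367. 152.]
top [-1.71210413e+02  2.32880560e-02 -9.00447164e+01] [ 3.42959939e-01 -8.85038666e-04  1.69238692e+00]
dish 0.94 [ 0.515 -0.009  0.097] [330. 222.]
dish 0.28 [0.556 0.319 0.079] [241. 212.]
lip 0.9 [ 0.513 -0.01   0.094] [330. 223.]
lip 0.61 [ 0.54  -0.524  0.013] [463. 218.]
window 0.83 [ 0.51  -0.009  0.092] [329. 224.]
mug_a 0.88 [0.52  0.528 0.044] [188. 223.]
mug_a 0.76 [ 0.522 -0.325  0.029] [412. 222.]
jar 0.48 [0.554 0.317 0.078] [242. 213.]
spoon 0.66 [ 0.547 -0.525  0.009] [463. 217.]
{'clock': 0.9, 'joint_pos': array([-6.62915609e+01,  2.42393015e+01,  9.33836331e+01,  5.48257945e-04,
        6.23744735e+01, -1.08753533e+00]), 'qvel': array([ 0.10796994, -0.06297533, -0.00026168,  0.0270669 , -0.03985479,
        0.00755683]), 'joint_efforts': array([-9.53925628e-04, -5.57327735e+01, -2.82146949e+01, -5.05058165e-05,
        7.41960557e-04, -2.26198256e-05]), 'tool_pos': array([ 0.26215574, -0.56736628,  0.23136574]), 'eef_rot': array([ 1.79997399e+02, -4.36484922e-04,  2.47957202e+01]), 'wrist_force': array([-0.68165133,  0.17455616,  0.13427506]), 'ft_torque': array([-0.00088476,  0.01096358,  0.02671859]), 'grip_force': 0.0, 'finger_gap': 0.08539026527850072}
```

View pics/side0.png

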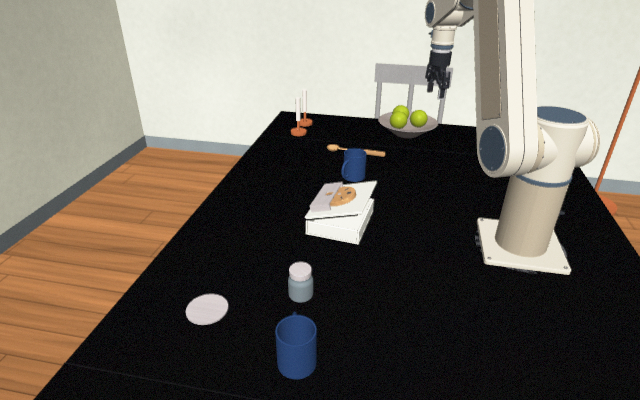

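View pics/top0.png

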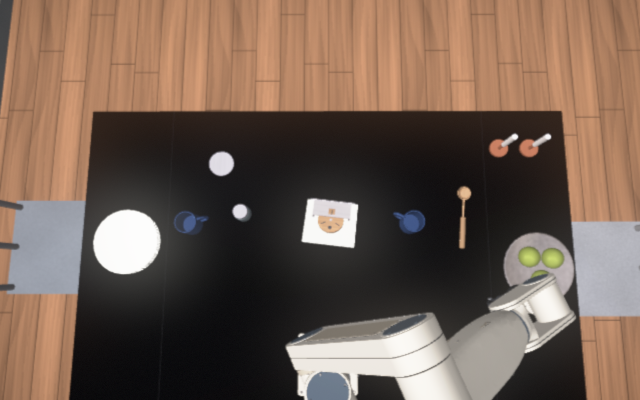

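The side view shows the dish at about (342,205), with its lid part open and the wheel bare on the robot side. The top view shows the lid at about (330,222), yawed a few degrees. The mugs are at about (188,222) and (412,222) in the top view. I'll enlarge the dish.

Run:
```python
from h import *
a=cv2.imread('pics/top0.png')[190:255,295:365]; b=cv2.imread('pics/side0.png')[170:250,295:385]
a=cv2.resize(a,(400,371),interpolation=cv2.INTER_CUBIC);b=cv2.resize(b,(400,356),interpolation=cv2.INTER_CUBIC)
c=np.zeros((371,800,3),np.uint8);c[:,:400]=a;c[:356,400:]=b
cv2.imwrite('pics/crop0.png',c)
```

```text
(no output)
```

View pics/crop0.png

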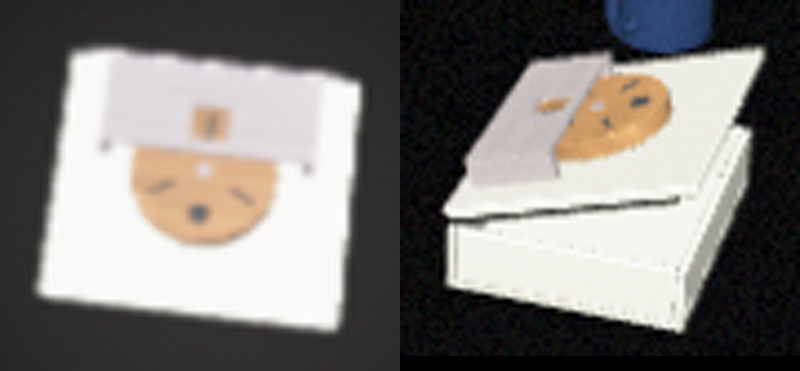

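The crop shows the dish yawed a few degrees, and the dot (198,213 in the crop) opposite the window, so the wheel is near ±180°. I'll fit the pose from the corners.

```bash
cat >> h.py <<'E'
def lidpt(p,s,y,h):   # s: distance from hinge to free edge, h above hinge plane
    X,Y,w,q=p; c,sn=np.cos(q),np.sin(q)
    xl=.08-(s*c-h*sn); zl=.0455+s*sn+h*c
    return np.array([X+np.cos(w)*xl-np.sin(w)*y,Y+np.sin(w)*xl+np.cos(w)*y,zl])
def dishpt(p,x,y,z):
    X,Y,w,q=p; return np.array([X+np.cos(w)*x-np.sin(w)*y,Y+np.sin(w)*x+np.cos(w)*y,z])
E
cat > fit.py <<'E'
from h import *
from scipy.optimize import least_squares
T=lambda u,v:(295+u/5.714,190+v/5.714)
S=lambda u,v:(295+(u-400)/4.444,170+v/4.444)
t=img('top');s=img('side')
L=lambda a,y,h=.013:lambda p:lidpt(p,a,y,h)
D=lambda x,y,z:lambda p:dishpt(p,x,y,z)
obs=[(t,T(38,297),L(.175,.095)),(t,T(338,330),L(.175,-.095)),(t,T(362,82),L(0,-.095)),(t,T(72,50),L(0,.095)),
(s,S(765,50),L(.175,-.095)),(s,S(443,212),L(0,.095)),(s,S(695,195),L(.175,.095)),
(s,S(450,285),D(.08,.095,0)),(s,S(683,330),D(-.08,.095,0)),(s,S(680,265),D(-.08,.095,.045)),(s,S(750,130),D(-.08,-.095,.045))]
f=lambda p:np.concatenate([proj(d,g(p))-np.array(o) for d,o,g in obs])
r=least_squares(f,[.53,0,0,.2],loss='soft_l1'); p=r.x
print(p,'deg',np.degrees(p[2:])); print(f(p).reshape(-1,2).round(1).tolist())
print('lip',lidpt(p,.155,0,.013),'shut',lidpt([*p[:3],0],.155,0,.013),'axle shut',lidpt([*p[:3],0],.085,0,.013))
ps=lambda h:proj(t,lidpt(p,.085,0,h))
print('axle px crop',(ps(.023)-[295,190])*5.714, 'dot180',(proj(t,lidpt(p,.116,0,.023))-[295,190])*5.714)
E
python3 fit.py
```

```text
[ 0.5163627  -0.01110388 -0.11440153  0.26604764] deg [-6.55472497 15.24340713]
[[-0.3, 0.2], [-0.6, 0.4], [-0.9, -0.2], [-0.0, -0.2], [-0.1, 0.4], [-0.7, -1.3], [1.0, -0.9], [-0.9, -0.9], [-0.2, -0.6], [1.3, 1.0], [0.2, -1.3]]
lip [ 0.4506662  -0.00355514  0.09879526] shut [ 0.44185295 -0.00254247  0.0585    ] axle shut [ 0.51139538 -0.01053312  0.0585    ]
axle px crop [201.10268926 177.87020865] dot180 [195.93074897 222.70417697]
```

>>> jog_arm(grip=0, offset=[[0,0,0],[0,0,0],[0,0,0],[1.23,-5.8,0],[1.23,-5.8,0],[1.23,-5.8,0],[1.23,-5.8,0],[1.23,-5.8,0],[1.23,-5.8,0],[1.23,-5.8,0]], dr=[[0,0,10.45],[0,0,10.45],[0,0,10.45],[0,0,0],[0,0,0],[0,0,0],[0,0,0],[0,0,0],[0,0,0],[0,0,0]])

```text
clock: 2.25
tool_pos: [0.3945, -0.1722, 0.2317]
eef_rot: [180.0, -0.1, -6.6]
wrist_force: [1.4, 0.0, -0.1]
finger_gap: -0.0001
grip_force: 0.0
```

>>> jog_arm(offset=[[1.23,-5.8,0],[1.23,-5.8,0],[1.23,-5.8,0],[0,0,4],[0,0,4],[0,0,2],[0,0,0],[0,0,0]], dr=[[0,0,0],[0,0,0],[0,0,0],[0,0,0],[0,0,0],[0,0,0],[0,0,0],[0,0,0]])

```text
clock: 3.25
tool_pos: [0.4512, -0.0052, 0.1321]
eef_rot: [-180.0, -0.1, -6.6]
wrist_force: [-0.4, 0.0, 0.7]
finger_gap: -0.0003
grip_force: 0.0
```

>>> jog_arm(offset=[[-0.4,0,1.5],[0,0,0.8],[0,0,0.2],[0,0,0.2],[0,0,0.2],[0,0,0.2],[0,0,0.2]], dr=[[0,0,0],[0,0,0],[0,0,0],[0,0,0],[0,0,0],[0,0,0],[0,0,0]])

```text
clock: 4.12
tool_pos: [0.4466, -0.0047, 0.0983]
eef_rot: [-180.0, -0.0, -6.6]
wrist_force: [-1.3, -1.0, 4.2]
finger_gap: -0.0001
grip_force: 1.5
```

>>> jog_arm(offset=[[0,0,0.25],[-0.1,0,0.25],[0,0,0.25],[-0.1,0,0.25],[0,0,0.25],[-0.1,0,0.25],[0,0,0.25],[-0.1,0,0.25],[0,0,0.25]], dr=[[0,0,0],[0,0,0],[0,0,0],[0,0,0],[0,0,0],[0,0,0],[0,0,0],[0,0,0],[0,0,0]])

```text
clock: 5.25
tool_pos: [0.4424, -0.0042, 0.0756]
eef_rot: [180.0, 0.0, -6.6]
wrist_force: [-2.3, -0.2, 3.9]
finger_gap: 0.0002
grip_force: 1.5
```

>>> jog_arm(offset=[[0,0,0.25],[0,0,0.25],[0,0,0.25],[0,0,0.25],[0,0,0.15],[0,0,0.1],[0,0,0.1]], dr=[[0,0,0],[0,0,0],[0,0,0],[0,0,0],[0,0,0],[0,0,0],[0,0,0]])

```text
clock: 6.12
tool_pos: [0.4426, -0.0043, 0.0623]
eef_rot: [-180.0, -0.0, -6.6]
wrist_force: [-1.9, -0.2, 3.5]
finger_gap: -0.0
grip_force: 1.5
```

>>> jog_arm(offset=[[0,0,0.1],[0,0,0.1],[0,0,0.05],[0,0,0]], dr=[[0,0,0],[0,0,0],[0,0,0],[0,0,0]])

```text
clock: 6.62
tool_pos: [0.4426, -0.0042, 0.0598]
eef_rot: [-180.0, -0.0, -6.5]
wrist_force: [-2.3, 0.2, 2.3]
finger_gap: 0.0002
grip_force: 1.2
```

>>> jog_arm(offset=[[0,0,0.05],[0,0,0.05],[0,0,0.05],[0,0,0]], dr=[[0,0,0],[0,0,0],[0,0,0],[0,0,0]])

```text
clock: 7.12
tool_pos: [0.4425, -0.0043, 0.0583]
eef_rot: [-180.0, 0.0, -6.6]
wrist_force: [-2.4, -0.4, 2.2]
finger_gap: -0.0
grip_force: 1.4
```

>>> jog_arm(offset=[[0,0,0.05],[0,0,0.05],[0,0,0]], dr=[[0,0,0],[0,0,0],[0,0,0]])

```text
clock: 7.5
tool_pos: [0.4425, -0.0043, 0.0573]
eef_rot: [-180.0, 0.0, -6.6]
wrist_force: [-2.7, -0.7, 4.9]
finger_gap: -0.0002
grip_force: 2.3
```

Now the seal or stop is reacting; a little more.

>>> jog_arm(offset=[[0,0,0.05],[0,0,0.05],[0,0,0]], dr=[[0,0,0],[0,0,0],[0,0,0]])

```text
clock: 7.88
tool_pos: [0.4425, -0.0042, 0.0566]
eef_rot: [180.0, 0.0, -6.6]
wrist_force: [-4.0, 0.9, 9.2]
finger_gap: -0.0
grip_force: 4.6
```

>>> jog_arm(offset=[[0,0,0.04],[0,0,0],[0,0,0],[0,0,-1.5],[0,0,-3.5],[-6,0,-4],[-6,0,0],[0,0,0]], dr=[[0,0,0],[0,0,0],[0,0,0],[0,0,0],[0,0,0],[0,0,0],[0,0,0],[0,0,0]])

```text
clock: 8.88
tool_pos: [0.3269, 0.0088, 0.1408]
eef_rot: [180.0, 0.1, -6.5]
wrist_force: [0.1, 0.2, -0.6]
finger_gap: -0.0003
grip_force: 0.0
```

Run:
```python
from h import *
a=img('top')['frame'][190:255,295:365]; b=img('side')['frame'][170:250,295:385]
a=cv2.resize(a,(400,371),interpolation=cv2.INTER_CUBIC);b=cv2.resize(b,(400,356),interpolation=cv2.INTER_CUBIC)
c=np.zeros((371,800,3),np.uint8);c[:,:400]=a;c[:356,400:]=b
cv2.imwrite('pics/crop1.png',c)
```

```text
(no output)
```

View pics/crop1.png

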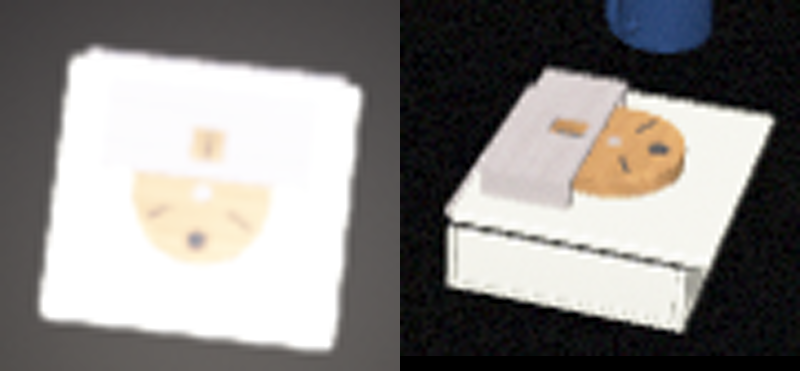

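The lid is shut. In the top crop the dot is at (197,240) and the hub at (203,193); in the side crop the dot is at (658,150). I'll compute the pose and the wheel angle.

```bash
cat > fit2.py <<'E'
from h import *
from scipy.optimize import least_squares
T=lambda u,v:(295+u/5.714,190+v/5.714)
S=lambda u,v:(295+(u-400)/4.444,170+v/4.444)
t=img('top');s=img('side')
L=lambda a,y,h=.013:lambda p:lidpt(p,a,y,h)
D=lambda x,y,z:lambda p:dishpt(p,x,y,z)
obs=[(t,T(40,320),L(.175,.095)),(t,T(333,350),L(.175,-.095)),(t,T(362,88),L(0,-.095)),(t,T(70,52),L(0,.095)),
(s,S(775,120),L(.175,-.095)),(s,S(445,215),L(0,.095)),(s,S(698,266),L(.175,.095)),
(s,S(450,287),D(.08,.095,0)),(s,S(683,331),D(-.08,.095,0)),
(t,T(203,193),lambda p:lidpt(p,.085,0,.013+p[4])) ,(s,S(614,142),lambda p:lidpt(p,.085,0,.013+p[4]))]
dots=[(t,T(197,240)),(s,S(658,150))]
def dot(p): return lidpt(p[:4],.085-.031*np.cos(p[5]),.031*np.sin(p[5]),.013+p[4])
W=lambda g:(lambda p:g(p[:4]) )
obs=[(d,o,g if i>8 else W(g)) for i,(d,o,g) in enumerate(obs)]
_l=lidpt
def lidpt(p,*a): return _l(p[:4],*a)
f=lambda p:np.concatenate([proj(d,g(p))-np.array(o) for d,o,g in obs]+[proj(d,dot(p))-np.array(o) for d,o in dots])
r=least_squares(f,[.516,-.011,-.114,.0,.01,3.14],loss='soft_l1'); p=r.x
print(p,'deg',np.degrees(p[[2,3,5]])); print(f(p).reshape(-1,2).round(1).tolist())
print('axle',lidpt(p,.085,0,.013))
E
python3 fit2.py
```

```text
[ 0.51680733 -0.01128354 -0.1123292  -0.04155223  0.01484266  3.19009187] deg [ -6.43598916  -2.38076765 182.7788002 ]
[[-0.0, -0.4], [-0.7, 0.1], [-1.0, -0.4], [0.2, 0.3], [-0.7, -0.0], [0.1, -1.9], [2.7, -0.2], [-1.0, -1.3], [-0.3, -0.9], [-0.6, 0.5], [-0.0, -0.0], [-0.1, 0.6], [0.3, 0.0]]
axle [ 0.51137513 -0.01067076  0.05495786]
```

>>> jog_arm(offset=[[5.45,-0.79,0],[5.45,-0.79,0],[5.45,-0.79,0],[0,0,0],[0,0,0],[0,0,1],[0,0,2],[0,0,2.5],[0,0,0.7],[0,0,0]], dr=[[0,0,0],[0,0,0],[0,0,9],[0,0,9],[0,0,9],[0,0,9],[0,0,9],[0,0,0],[0,0,0],[0,0,0]])

```text
clock: 10.32
tool_pos: [0.4969, 0.0133, 0.0782]
eef_rot: [180.0, 0.0, -51.6]
wrist_force: [0.4, 0.4, -0.7]
finger_gap: -0.0
grip_force: 0.0
```

>>> jog_arm(offset=[[-0.34,0.37,0],[0,0,0.1],[0,0,0.1],[0,0,0.1],[0,0,0]], dr=[[0,0,0],[0,0,0],[0,0,0],[0,0,0],[0,0,0]])

```text
clock: 10.95
tool_pos: [0.4915, 0.0138, 0.0756]
eef_rot: [-180.0, -0.0, -51.6]
wrist_force: [0.4, 0.9, -0.9]
finger_gap: -0.0001
grip_force: 0.0
```

>>> jog_arm(offset=[[0,0,0.1],[0,0,0.1],[0,0,0.1],[0,0,0]], dr=[[0,0,0],[0,0,0],[0,0,0],[0,0,0]])

```text
clock: 11.45
tool_pos: [0.4914, 0.0138, 0.0726]
eef_rot: [180.0, 0.0, -51.6]
wrist_force: [-0.6, 0.6, 2.3]
finger_gap: -0.0003
grip_force: 1.5
```

Contact. Pressing further in small steps.

>>> jog_arm(offset=[[0,0,0.05],[0,0,0.05],[0,0,0],[0,0,0]], dr=[[0,0,0],[0,0,0],[0,0,0],[0,0,0]])

```text
clock: 11.95
tool_pos: [0.4914, 0.0138, 0.0719]
eef_rot: [-180.0, 0.0, -51.6]
wrist_force: [-2.2, 0.8, 6.5]
finger_gap: 0.0002
grip_force: 3.3
```

>>> jog_arm(offset=[[0,0,0.05],[0,0,0.05],[0,0,0],[0,0,0]], dr=[[0,0,0],[0,0,0],[0,0,0],[0,0,0]])

```text
clock: 12.45
tool_pos: [0.4913, 0.0139, 0.0711]
eef_rot: [-180.0, 0.0, -51.5]
wrist_force: [-3.0, 1.1, 9.4]
finger_gap: -0.0003
grip_force: 5.0
```

>>> jog_arm(offset=[[0,0,0.06],[0.017,0.324,0],[0.017,0.324,0],[0.017,0.324,0],[0.017,0.324,0],[0.017,0.324,0]], dr=[[0,0,0],[0,0,-6],[0,0,-6],[0,0,-6],[0,0,-6],[0,0,-6]])

```text
clock: 13.2
tool_pos: [0.4832, 0.0012, 0.0709]
eef_rot: [-179.9, -0.1, -21.4]
wrist_force: [-0.2, 3.2, 11.2]
finger_gap: 0.0001
grip_force: 5.0
```

Drag reads 3.2 N with 11 N of press, so it is sticking. I'll continue the stroke to +90°.

>>> jog_arm(offset=[[0.017,0.324,0.02],[0.017,0.324,0],[0.017,0.324,0],[0.017,0.324,0],[0.017,0.324,0],[0.017,0.324,0],[0.017,0.324,0],[0.017,0.324,0],[0.017,0.324,0],[0.017,0.324,0]], dr=[[0,0,-6],[0,0,-6],[0,0,-6],[0,0,-6],[0,0,-6],[0,0,-6],[0,0,-6],[0,0,-6],[0,0,-6],[0,0,-6]])

```text
clock: 14.45
tool_pos: [0.4873, -0.0297, 0.0706]
eef_rot: [179.9, -0.1, 38.6]
wrist_force: [-1.1, 1.7, 11.6]
finger_gap: 0.0
grip_force: 5.8
```

>>> jog_arm(offset=[[0,0,-0.8],[0,0,-3],[-5,0,-4],[-5,0,0],[0,0,0]], dr=[[0,0,0],[0,0,0],[0,0,0],[0,0,10],[0,0,10]])

```text
clock: 15.08
tool_pos: [0.4062, -0.0922, 0.1471]
eef_rot: [-180.0, 0.1, 17.9]
wrist_force: [0.4, -0.0, 0.0]
finger_gap: -0.0002
grip_force: 0.0
```

```bash
cat > look.py <<'E'
from h import *
import sys
t=img('top');s=img('side');P=[.5166,-.0112,-.1133,0]
a=t['frame'][190:255,295:365]; b=s['frame'][170:250,295:385]
a=cv2.resize(a,(400,371),interpolation=cv2.INTER_CUBIC);b=cv2.resize(b,(400,356),interpolation=cv2.INTER_CUBIC)
c=np.zeros((371,800,3),np.uint8);c[:,:400]=a;c[:356,400:]=b
cv2.imwrite('pics/%s.png'%sys.argv[1],c); print(bot.sense()['tool_pos'])
for A in range(180,375,15):
    q=lidpt(P,.085-.031*np.cos(np.radians(A)),.031*np.sin(np.radians(A)),.027)
    print(A,((proj(t,q)-[295,190])*5.714).round(),((proj(s,q)-[295,170])*4.444+[400,0]).round())
E
python3 look.py crop2
```

```text
[ 0.40858265 -0.09168126  0.14712324]
180 [194. 241.] [658. 146.]
195 [207. 241.] [659. 140.]
210 [219. 238.] [658. 134.]
225 [229. 231.] [653. 128.]
240 [238. 222.] [646. 123.]
255 [244. 212.] [636. 119.]
270 [247. 200.] [625. 116.]
285 [247. 187.] [613. 115.]
300 [243. 175.] [602. 115.]
315 [237. 165.] [590. 117.]
330 [228. 156.] [581. 121.]
345 [217. 150.] [573. 125.]
360 [205. 147.] [568. 131.]
```

View pics/crop2.png

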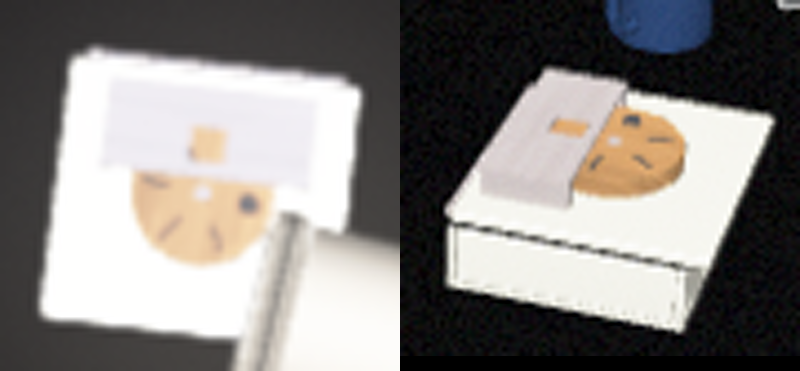

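The dot is at (248,204) in the top crop and (632,121) in the side crop, so the wheel is at about 264°. About 96° remains. I'll go back for a second stroke.

>>> jog_arm(offset=[[3.83,-2.51,0],[3.83,-2.51,0],[3.83,-2.51,0],[0,0,0],[0,0,0],[0,0,0],[0,0,1],[0,0,2],[0,0,2],[0,0,1]], dr=[[0,0,0],[0,0,0],[0,0,0],[0,0,10.6],[0,0,10.6],[0,0,10.6],[0,0,10.6],[0,0,10.6],[0,0,10.6],[0,0,10.6]])

```text
clock: 16.42
tool_pos: [0.494, 0.0156, 0.0856]
eef_rot: [-179.9, 0.2, -55.6]
wrist_force: [-0.1, -0.6, 0.5]
finger_gap: -0.0
grip_force: 0.0
```

>>> jog_arm(offset=[[0,0,0.4],[0,0,0]], dr=[[0,0,0],[0,0,0]])

```text
clock: 16.68
tool_pos: [0.4943, 0.0153, 0.0826]
eef_rot: [-179.9, 0.2, -55.5]
wrist_force: [-0.2, 0.8, -0.6]
finger_gap: -0.0002
grip_force: 0.0
```

>>> jog_arm(offset=[[0,0,0.6],[0,0,0.2],[0,0,0.1],[0,0,0.1],[0,0,0.06],[0,0,0]], dr=[[0,0,2],[0,0,0],[0,0,0],[0,0,0],[0,0,0],[0,0,0]])

```text
clock: 17.42
tool_pos: [0.4941, 0.0111, 0.0723]
eef_rot: [-179.5, 0.7, -57.3]
wrist_force: [-1.3, -1.0, 4.9]
finger_gap: 0.0
grip_force: 2.5
```

>>> jog_arm(offset=[[0,0,0],[0,0,0]], dr=[[0,0,0],[0,0,0]])

```text
clock: 17.68
tool_pos: [0.4941, 0.0111, 0.0722]
eef_rot: [-179.5, 0.7, -57.3]
wrist_force: [-1.5, -1.5, 5.4]
finger_gap: -0.0003
grip_force: 2.6
```

Run:
```python
from h import *
s=bot.sense();print(s)
r=R.from_euler('xyz',s['eef_rot'],degrees=True); print((r.inv()*R.from_euler('xyz',[180,0,-57.5],degrees=True)).as_rotvec(degrees=True), r.inv().apply(np.array([.4945,.0155,s['tool_pos'][2]])-s['tool_pos'])*100)
```

```text
{'clock': 17.675, 'joint_pos': array([ -0.60486571,  28.24608267, 115.09125392,   1.42281217,
        36.65238135, 145.54329175]), 'qvel': array([ 0.01348819,  0.08105523,  0.01198842, -0.00311923, -0.01196063,
       -0.01489735]), 'joint_efforts': array([ 4.58081933e-01, -4.58513474e+01, -1.63006282e+01,  2.09923242e-01,
       -4.65535820e-01, -1.01369218e-02]), 'tool_pos': array([0.49410329, 0.01114612, 0.07223567]), 'eef_rot': array([-179.51783771,    0.69942778,  -57.2866416 ]), 'wrist_force': array([-1.46930863, -1.49586229,  5.44658803]), 'ft_torque': array([-0.19750788,  0.25421497, -0.04979012]), 'grip_force': 2.5993693701457232, 'finger_gap': -0.0002660446139679768}
[-0.48085348  0.70032056  0.21041154] [-0.34486315 -0.26863306  0.0064709 ]
```

The last joint is at its limit (145.5°). I'll lift and shift the tool yaw by 20° for this stroke.

>>> jog_arm(offset=[[0,0,-0.7],[0,0,0],[0,0,0],[0,0,0]], dr=[[0,0,0],[0,0,-9.9],[0,0,-9.9],[0,0,0]])

```text
clock: 18.18
tool_pos: [0.4942, 0.0111, 0.0792]
eef_rot: [-179.3, 0.5, -37.6]
wrist_force: [0.1, 0.2, 0.6]
finger_gap: 0.0003
grip_force: 0.0
```

Run:
```python
from h import *
s=bot.sense();print(s['tool_pos'],s['eef_rot'],s['joint_pos'][5])
r=R.from_euler('xyz',s['eef_rot'],degrees=True); print((r.inv()*R.from_euler('xyz',[180,0,-37.5],degrees=True)).as_rotvec(degrees=True), r.inv().apply(np.array([.4945,.0155,s['tool_pos'][2]])-s['tool_pos'])*100)
```

```text
[0.49423346 0.01113193 0.07924874] [-179.29503138    0.48844939  -37.57860474] 125.85441576715316
[-0.7052993   0.48795958 -0.08160822] [-0.2452535  -0.36237911  0.00654995]
```

>>> jog_arm(offset=[[-0.25,-0.36,0],[0,0,0.5],[0,0,0.1],[0,0,0.1],[0,0,0.1],[0,0,0]], dr=[[-0.7,0.5,0],[0,0,0],[0,0,0],[0,0,0],[0,0,0],[0,0,0]])

```text
clock: 18.92
tool_pos: [0.4941, 0.0156, 0.0715]
eef_rot: [180.0, 0.0, -37.5]
wrist_force: [-2.7, 2.6, 8.9]
finger_gap: 0.0004
grip_force: 4.3
```

>>> jog_arm(offset=[[0,0,0.07],[-0.092,0.31,0],[-0.092,0.31,0],[-0.092,0.31,0],[-0.092,0.31,0],[-0.092,0.31,0],[-0.092,0.31,0],[-0.092,0.31,0]], dr=[[0,0,0],[0,0,-6],[0,0,-6],[0,0,-6],[0,0,-6],[0,0,-6],[0,0,-6],[0,0,-6]])

```text
clock: 19.92
tool_pos: [0.4828, -0.0024, 0.0713]
eef_rot: [-180.0, -0.2, 4.7]
wrist_force: [0.6, 3.9, 8.2]
finger_gap: -0.0002
grip_force: 4.1
```

>>> jog_arm(offset=[[-0.092,0.31,0],[-0.092,0.31,0],[-0.092,0.31,0],[-0.092,0.31,0],[-0.092,0.31,0],[-0.092,0.31,0],[-0.092,0.31,0],[-0.092,0.31,0],[-0.092,0.31,0],[-0.092,0.31,0]], dr=[[0,0,-6],[0,0,-6],[0,0,-6],[0,0,-6],[0,0,-6],[0,0,-6],[0,0,-6],[0,0,-6],[0,0,-6],[0,0,-6]])

```text
clock: 21.18
tool_pos: [0.4904, -0.0322, 0.0712]
eef_rot: [179.9, -0.1, 64.6]
wrist_force: [-0.5, 4.9, 8.3]
finger_gap: -0.0002
grip_force: 4.5
```

>>> jog_arm(offset=[[0,0,0],[0,0,-0.8],[0,0,-3],[-4,4,-4],[-4,4,0],[0,0,0]], dr=[[0,0,0],[0,0,0],[0,0,0],[0,0,0],[0,0,0],[0,0,0]])

```text
clock: 21.92
tool_pos: [0.5268, -0.1371, 0.1455]
eef_rot: [179.8, 0.0, 64.3]
wrist_force: [-0.4, -0.1, 0.0]
finger_gap: -0.0001
grip_force: 0.0
```

```bash
python3 look.py crop3
```

```text
[ 0.52442051 -0.13409169  0.14421518]
180 [194. 241.] [658. 146.]
195 [207. 241.] [659. 140.]
210 [219. 238.] [658. 134.]
225 [229. 231.] [653. 128.]
240 [238. 222.] [646. 123.]
255 [244. 212.] [636. 119.]
270 [247. 200.] [625. 116.]
285 [247. 187.] [613. 115.]
300 [243. 175.] [602. 115.]
315 [237. 165.] [590. 117.]
330 [228. 156.] [581. 121.]
345 [217. 150.] [573. 125.]
360 [205. 147.] [568. 131.]
```

View pics/crop3.png

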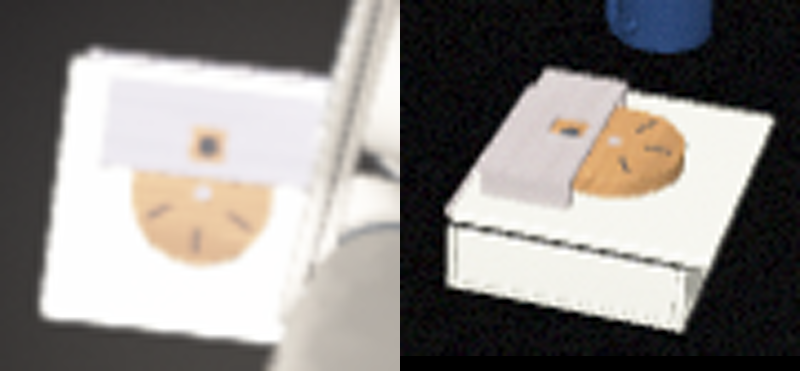

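The dot at (207,146) sits in the middle of the window at (208,145). The bars at (196,240) and (238,221) match the 180° and 240° predictions within a few degrees. The lid is shut and the arm is clear.

```bash
python3 -c "
from bench import bot
print(bot.hand_in())"
```

```text
the job is handed in; nothing more can be done
None
```

I shut the lid and turned the wheel until the dot sat in the middle of the window, then withdrew the arm and handed the job in at about 22 s; the highest push I read was about 12 N, and no verdict came back.

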